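Check the pouring gap of the split ingot mould with the blade gauge

ROBOT

A 6-joint arm with a two-finger parallel gripper is mounted at the origin on the work surface. World frame = base frame: x ahead of the robot, y to its left, z up, the work surface at z = 0. Lengths are in m, angles in rad, forces in N, time in s.
With the tool pointing down it reaches from about 0.35 to 0.95 m from the base axis. Payload 17.4 kg.
Tool frame: the origin (TCP) lies at the very end of the fingers, on their centre line; the grasp point (between the pads) lies 19 mm behind it; z points along the fingers, y is the line along which they close (so a half turn about z gives the same grasp; the last joint's range is limited). The gripper opens to 93 mm and grips with 3 to 60 N. Pads are 15 mm wide; open, the fingers measure 128 mm over their backs; the gripper's body (75 mm by 188 mm) begins 65 mm behind the grasp point.
Start: joints at [-1.336, 0.116, 1.442, -0, 1.584, -0.038], TCP at [0.182, -0.65, 0.219] pointing down, gripper open.
Joint ranges: [-2.83, 2.83], [-0.83, 2.19], [0.07, 2.5], [-1.14, 4.28], [0.01, 3], [-2.97, 2.97]. Speed limits (rad/s): [1.89, 1.89, 2.22, 3.14, 3.14, 3.14].

INTERFACE

Orientations are given as a rotation vector (axis times angle).
In Python, from bench import telemetry, vision, ticket gives the robot as it stands. The module is installed in compiled form; this text tells all that it offers.
- The arm moves only by the tool send_rows, never from a script. Its argument "increments" is a list that holds one entry, the list of rows, each a list of 6 numbers: the shift along the tool's x, y, z scaled (see below), then the turn, a rotation vector about the tool's x, y, z scaled (see below). A call has 1 to 5 rows; each row shifts and turns the commanded pose from where the row before left it, along the tool's axes as they then stand; what a row does not reach is not made up. The controller multiplies each number of a shift by 0.1 m and each number of a turn by 0.08 rad. A row lasts 1/8 s, in which the tool goes at most 62.5 mm and 10.7 degrees, less where a joint would pass 70% of its speed; a pose out of reach is approached as far as the arm can. A call with a number of a shift or a turn outside -1 to 1 is refused whole. A call with a gripper value outside its range is refused whole. "claw" is the opening in per cent of the stroke, from 0 (shut) to 100 (fully open), set as the call begins (left out, the last holds). The fingers move at their own pace and stop on an object; "force" is the grip in N (left out, the last holds). Time passes only in rows, so rows that do not move let the fingers close. It gives the time, the measured TCP pose, the force, the opening and the grip force at its end, in the units of the state.
- telemetry.observe(): the state, without advancing time (a new reading comes with each control period).
- vision.camera(name): name is "scene" or "top" or "wrist"; returns (picture, depth): 400x640x3 uint8, blue, green, red; 400x640 float32, m along the optical axis (not along the pixel's ray), 0 where there is no reading.
- vision.camera_params(name): a dict with "K" (3x3 intrinsics, pixels), "cam_to_world" (4x4, takes a point from camera to world coordinates); the wrist camera has in their place "T_tool_cam" (4x4, takes a point from camera to tool coordinates, whose origin is the TCP and whose axes are the flange's). Camera axes: x right, y down, z forward; pixel columns grow to the right and rows downward; lengths in m; the calibration is good to about 2 mm. A picture is of the moment at which its call begins: read the wrist's pose just before it. camera_params takes no time and is no camera call.
- ticket.hand_in(): hands the job in; it is judged then, once.
The state is a dict: "time_s": time; "joint_pos": joint angles; "joint_vel": joint speeds; "effort": joint torques, N m; "tcp_pos": TCP position; "eef_rot": TCP orientation; "ft_force": force on the tool from outside, world axes, zero at the start; "ft_torque": the same for the moment, N m; "width": finger opening in m; "grip_force": force on a finger pad.
Only numpy, scipy, OpenCV 4.12 (cv2) and the standard library are available. Lean on these libraries where they do the work, as an engineer would, in place of code of your own. Each camera call takes 0.05 s, during which the arm holds its last target. There are 200 camera calls.

TASK

Check that the split ingot mould is clear for the next pour: take the flat-bladed gauge, the one with the bar-shaped handle, out of the rack and lower its blade into the middle of the straight gap of the mould until its square flange rests on the mould's top. Keep hold of it until it is down, then let go and leave it standing in the gap. Leave the other gauge, with the round knob, in the rack.

Things in the scene. Friction and masses are not known exactly. Their poses are not given: they have to be found in the camera images.
- gauge_grip (a point): Centre of the flat-bladed gauge's handle: an upright flat metal bar 44 mm wide (y), 12 mm thick (x), 50 mm high, reaching 25 mm above and below this point; pinch it across its thickness. z is up. The gauge hangs upright in a low aluminium rack, its flange on the rack's plate 70 mm above the bench; lift it straight up to free it.
- gauge: The flat-bladed gauge, bare metal, 250 g. Origin at the middle of the underside of its square flange (56 x 56 x 6 mm), 31 mm below the handle's centre. Below the flange hangs the blade: 36 mm wide (y), 6 mm thick (x), 45 mm long, at the start inside a rack opening of about 23 x 47 mm.
- mould_gap (a point): Middle of the gap's mouth in the split ingot mould, at the mould's flat top, 80 mm above the bench; y runs along the gap, x across, z up. Fixed steel block, 92 (x) by 90 mm (y). The gap is 90 mm long, open at both ends, 16 mm wide, 68 mm deep; bevels widen its mouth to 32 mm. The gauge fits either way round. The like block with two round holes is another mould, not used; they may swap places.
- rod_gauge_knob (a point): Centre of the round knob (30 mm across, 24 mm high, 98 mm above the bench) of the other gauge, which has a round rod for a blade and hangs in the same rack, 110 mm from the flat-bladed one on either side. To be left there.
Not all that is in view belongs to the job. What is shaped like the part that bears mould_gap but blue is not meant.

How it is judged:
On the way:
1. the blade is in the gap with the flange down on the mould, or within 8 mm of it, while the gripper still holds the gauge (z of gauge_grip in the frame of mould_gap between 0.02 and 0.039 m and x of gauge_grip in the frame of mould_gap between -0.012 and 0.012 m and y of gauge_grip in the frame of mould_gap between -0.02 and 0.02 m and contact force between the fingers and gauge above 0.5 N), for 0.1 s.
At the end, for the whole second after the job is handed in: The flat-bladed gauge stands released in the mould's gap, blade down, its flange on the mould's top (within 5 mm), upright within 10 degrees, blade along the gap within 17 degrees, within 12 mm of the gap's middle across it and 20 mm along it (z of gauge_grip in the frame of mould_gap between 0.02 and 0.036 m and x of gauge_grip in the frame of mould_gap between -0.012 and 0.012 m and y of gauge_grip in the frame of mould_gap between -0.02 and 0.02 m and angle between gauge_grip's own z axis and vertical below 0.1745 rad and angle between the y axis of gauge_grip and the y axis of mould_gap, either way round below 0.3 rad); the robot touches nothing.
It fails at once if the round-knobbed gauge is taken or knocked from its place (moved by more than 30 mm) (distance of rod_gauge_knob from where it was at the start of the episode above 0.03 m).
It also fails if it takes over 45 s, if anything falls off the work surface, if the arm or the gripper's body presses on something with over 40 N, if the wrist force passes 120 N, or if a joint passes its speed limit or range.

## Working session

There is one attempt and no reset: what is moved stays moved. The work goes in short steps, Python scripts to look and compute and a tool call to move; the robot and the scene stay as the last step left them, time stands still between calls to the robot, and variables do not carry over. Pictures are saved under pics/ and viewed, at most 10 in all, crops included, and the job is handed in when it is done.

Besides the shell and the picture viewer there is one more tool, called by a JSON object that holds its "name" and its "arguments". send_rows: Moves the arm, as the interface text tells. Its arguments: {"type":"object","properties":{"increments":{"type":"array"},"claw":{"type":"number"},"force":{"type":"number"}},"required":["increments"]}

```bash
mkdir -p pics
cat > h.py <<'E'
import numpy as np, cv2
from bench import telemetry, vision, ticket
from scipy.spatial.transform import Rotation as R
def grab(n):
    s=telemetry.observe(); im,d=vision.camera(n); p=vision.camera_params(n)
    if n=="wrist":
        T=np.eye(4);T[:3,:3]=R.from_rotvec(s["eef_rot"]).as_matrix();T[:3,3]=s["tcp_pos"];M=T@p["T_tool_cam"]
    else: M=np.array(p["cam_to_world"])
    np.savez(n+".npz",im=im,d=d,K=p["K"],M=M); return im
def cloud(n):
    f=np.load(n+".npz"); d=f["d"];v,u=np.mgrid[:400,:640];K=f["K"]
    P=np.stack([(u-K[0,2])/K[0,0]*d,(v-K[1,2])/K[1,1]*d,d],-1)@f["M"][:3,:3].T+f["M"][:3,3]
    P[d==0]=np.nan; return f["im"],P
E
python3 - <<'E'
from h import *
a=grab("top");b=grab("scene")
cv2.imwrite("pics/a.png",a);cv2.imwrite("pics/b.png",b)
s=telemetry.observe();print(s["tcp_pos"],s["eef_rot"],s["width"],s["time_s"]);print(R.from_rotvec(s["eef_rot"]).as_matrix().round(3))
print(np.load("top.npz")["M"].round(3))
E
```

```text
[ 0.18182336 -0.64986231  0.21799357] [-3.11140493e+00 -4.27011806e-01  1.54864965e-04] 0.09271103912531417 0.1
[[ 0.963  0.269 -0.   ]
 [ 0.269 -0.963  0.001]
 [ 0.    -0.001 -1.   ]]
[[ 0.021 -0.998  0.055  0.398]
 [-1.    -0.021 -0.01  -0.045]
 [ 0.011 -0.055 -0.998  1.325]
 [ 0.     0.     0.     1.   ]]
```

View pics/a.png

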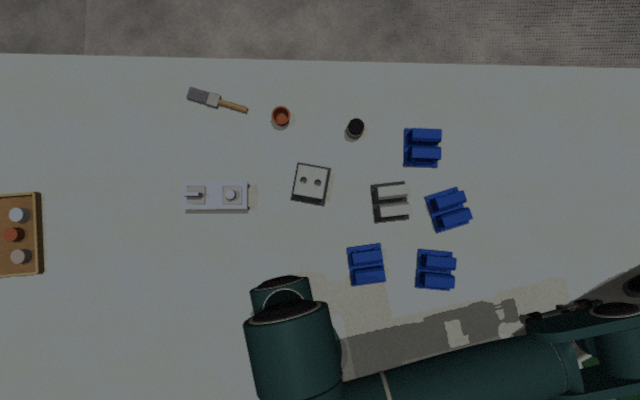

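View pics/b.png

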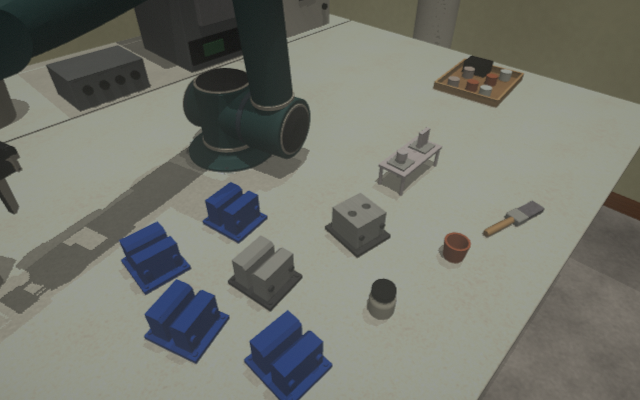

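Top view: flat-bladed gauge (bar handle, 195,195) and round knob (230,195) in the rack. Candidates for the mould: grey split block (390,201), grey two-hole block (311,184), and five blue split blocks. The grey split block fits the description because it is uncoloured and has a straight gap. I'll confirm it in a crop and measure.

Run:
```python
from h import *
im,P=cloud("top")
c=lambda u0,u1,v0,v1:cv2.resize(im[v0:v1,u0:u1],(400,400),interpolation=cv2.INTER_CUBIC)
cv2.imwrite("pics/c.png",cv2.convertScaleAbs(np.hstack([c(180,260,157,237),c(360,420,172,232)]),alpha=1.5))
def rep(name,u0,u1,v0,v1,z0,z1):
    Q=P[v0:v1,u0:u1];m=(Q[...,2]>z0)&(Q[...,2]<z1);q=Q[m]
    r=cv2.minAreaRect((q[:,:2]*1000).astype(np.float32))
    print(name,len(q),q.mean(0).round(4),r)
rep("handle",180,215,175,220,.115,.16)
rep("flangeetc",180,212,175,220,.072,.16)
rep("knob",215,250,175,220,.09,.13)
rep("rack",175,260,170,225,.06,.16)
rep("mould",362,418,172,232,.072,.09)
rep("mould all",362,418,172,232,.005,.09)
```

```text
handle 75 [0.4863 0.322  0.1237] ((486.22589111328125, 321.99127197265625), (12.276886940002441, 42.61979293823242), 2.536411762237549)
flangeetc 393 [0.4844 0.3197 0.0853] ((485.4628601074219, 319.9210510253906), (83.2833251953125, 92.17058563232422), 2.441718816757202)
knob 86 [0.4881 0.211  0.1077] ((488.1506652832031, 211.7948760986328), (27.2443904876709, 26.861228942871094), 89.5409927368164)
rack 1844 [0.4865 0.2665 0.075 ] ((487.1396789550781, 268.8739013671875), (83.52458190917969, 201.70852661132812), 1.233811616897583)
mould 713 [ 0.4827 -0.2802  0.0788] ((482.7940368652344, -280.46453857421875), (91.75254821777344, 90.42440795898438), 7.635594844818115)
mould all 1377 [ 0.4803 -0.275   0.0504] ((480.10650634765625, -284.7847595214844), (189.69097900390625, 172.0030059814453), 5.095402240753174)
```

View pics/c.png

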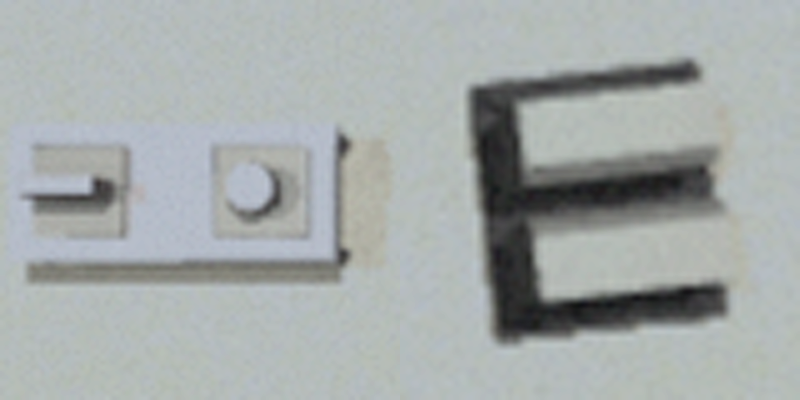

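The crop shows the bar-handled gauge at left of the rack, apart from the round knob, and the grey split block with its gap running nearly along world y (yaw about 7.6°). Next I move over the mould for a near look, then on to the gauge.

```bash
cat > plan.py <<'E'
from h import *
import sys, json
# waypoints: x,y,z, yaw of tool y axis (deg), rows ; start optional
def plan(wps,start=None):
    s=telemetry.observe(); p=np.array(s["tcp_pos"]); Rm=R.from_rotvec(s["eef_rot"])
    if start is not None: p,Rm=start
    rows=[]
    for x,y,z,yaw,n in wps:
        a=np.radians(yaw); Y=np.array([np.cos(a),np.sin(a),0]);Z=np.array([0,0,-1.]);G=R.from_matrix(np.stack([np.cross(Y,Z),Y,Z],1))
        for k in range(n,0,-1):
            d=Rm.inv().apply(np.array([x,y,z])-p)/k/.1
            t=(Rm.inv()*G).as_rotvec()/k/.08
            r=np.r_[d,t].round(2); rows.append(r.tolist())
            p=p+Rm.apply(r[:3]*.1); Rm=Rm*R.from_rotvec(r[3:]*.08)
    for i in range(0,len(rows),5): print(json.dumps(rows[i:i+5]))
    print(p.round(4))
E
python3 -c "
from plan import *
plan([(.43,-.28,.25,-35,10)])"
```

```text
[[0.34, -0.29, -0.03, -0.0, -0.0, -0.86], [0.36, -0.27, -0.03, -0.0, -0.0, -0.86], [0.37, -0.24, -0.03, -0.0, -0.0, -0.86], [0.39, -0.21, -0.03, -0.0, -0.0, -0.86], [0.4, -0.19, -0.03, -0.0, -0.0, -0.86]]
[[0.42, -0.16, -0.03, -0.0, -0.0, -0.86], [0.43, -0.13, -0.03, -0.0, -0.0, -0.86], [0.43, -0.1, -0.04, -0.0, -0.0, -0.86], [0.44, -0.07, -0.03, -0.01, -0.0, -0.85], [0.44, -0.03, -0.04, 0.0, -0.01, -0.86]]
[ 0.4298 -0.2804  0.2503]
```

{"name": "send_rows", "arguments": {"increments": [[[0.34,-0.29,-0.03,0,0,-0.86],[0.36,-0.27,-0.03,0,0,-0.86],[0.37,-0.24,-0.03,0,0,-0.86],[0.39,-0.21,-0.03,0,0,-0.86],[0.4,-0.19,-0.03,0,0,-0.86]]], "claw": 100}}

```text
time_s: 0.72
tcp_pos: [0.3057, -0.4637, 0.2334]
eef_rot: [-2.992, -0.957, 0.0]
ft_force: [0.6, 0.7, 0.4]
width: 0.0928
grip_force: 0.0
```

{"name": "send_rows", "arguments": {"increments": [[[0.42,-0.16,-0.03,0,0,-0.86],[0.43,-0.13,-0.03,0,0,-0.86],[0.43,-0.1,-0.04,0,0,-0.86],[0.44,-0.07,-0.03,0,0,-0.86],[0.44,-0.03,-0.04,0,0,-0.86]]]}}

```text
time_s: 1.35
tcp_pos: [0.4303, -0.2791, 0.2506]
eef_rot: [-2.784, -1.455, 0.0]
ft_force: [0.3, -0.1, 0.0]
width: 0.093
grip_force: 0.0
```

Run:
```python
from plan import *
im=grab("wrist");cv2.imwrite("pics/d.png",im)
im,P=cloud("wrist")
Z=P[...,2];m=(abs(Z-.08)<.006)&(abs(P[...,0]-.483)<.08)&(abs(P[...,1]+.28)<.08)
q=P[m];print(len(q),q.mean(0),cv2.minAreaRect((q[:,:2]*1000).astype(np.float32)))
s=telemetry.observe();print(s["tcp_pos"],s["eef_rot"],s["time_s"])
plan([(.486,.20,.22,-8,10),(.486,.25,.22,2,3)])
```

```text
4376 [ 0.48641886 -0.28050004  0.07935268] ((485.1380920410156, -282.14306640625), (92.28731536865234, 90.44133758544922), 7.66385555267334)
[ 0.43242108 -0.27608435  0.25117797] [-2.78001490e+00 -1.46225703e+00 -2.62517031e-03] 1.4
[[0.42, -0.23, 0.03, 0.0, -0.0, -0.58], [0.43, -0.21, 0.03, 0.0, -0.0, -0.58], [0.44, -0.18, 0.03, 0.0, -0.0, -0.58], [0.45, -0.16, 0.03, 0.0, -0.0, -0.58], [0.46, -0.14, 0.03, 0.0, -0.0, -0.58]]
[[0.46, -0.12, 0.03, 0.0, -0.0, -0.58], [0.47, -0.1, 0.03, 0.0, -0.0, -0.58], [0.47, -0.08, 0.04, 0.0, -0.01, -0.57], [0.48, -0.06, 0.03, 0.01, -0.0, -0.58], [0.48, -0.04, 0.04, 0.0, -0.01, -0.57]]
[[0.17, -0.02, -0.0, 0.0, 0.0, -0.73], [0.16, -0.01, -0.0, 0.0, 0.0, -0.73], [0.17, -0.01, -0.0, 0.0, 0.0, -0.73]]
[0.4859 0.25   0.2197]
```

View pics/d.png

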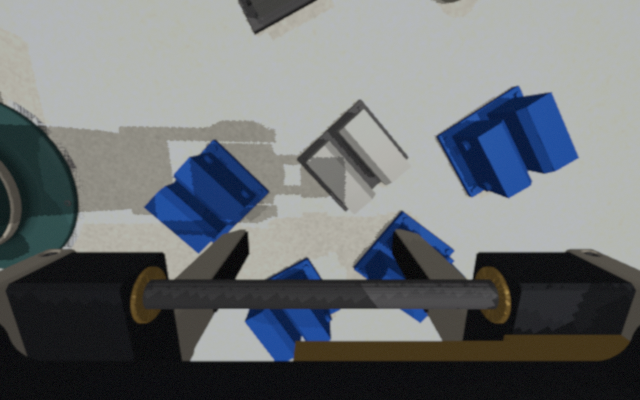

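Wrist view: the grey split mould is at (355,155), with its gap running from lower right to upper left. Its centre is near (0.484,-0.281), yaw 7.7°. Moving on to the rack.

{"name": "send_rows", "arguments": {"increments": [[[0.42,-0.23,0.03,0,0,-0.58],[0.43,-0.21,0.03,0,0,-0.58],[0.44,-0.18,0.03,0,0,-0.58],[0.45,-0.16,0.03,0,0,-0.58],[0.46,-0.14,0.03,0,0,-0.58]]]}}

```text
time_s: 2.02
tcp_pos: [0.4585, -0.0417, 0.2354]
eef_rot: [2.598, 1.766, 0.0]
ft_force: [0.2, -0.6, 0.7]
width: 0.0929
grip_force: 0.0
```

{"name": "send_rows", "arguments": {"increments": [[[0.46,-0.12,0.03,0,0,-0.58],[0.47,-0.1,0.03,0,0,-0.58],[0.47,-0.08,0.04,0,0,-0.57],[0.48,-0.06,0.03,0,0,-0.58],[0.48,-0.04,0.04,0,0,-0.57]]]}}

```text
time_s: 2.65
tcp_pos: [0.4866, 0.1966, 0.2184]
eef_rot: [2.378, 2.053, -0.0]
ft_force: [0.6, -0.3, 0.0]
width: 0.0929
grip_force: 0.0
```

{"name": "send_rows", "arguments": {"increments": [[[0.17,-0.02,0,0,0,-0.73],[0.16,-0.01,0,0,0,-0.73],[0.17,-0.01,0,0,0,-0.73],[0,0,0,0,0,0],[0,0,0,0,0,0]]]}}

```text
time_s: 3.28
tcp_pos: [0.4873, 0.2447, 0.2188]
eef_rot: [2.192, 2.251, 0.0]
ft_force: [-0.3, -0.8, 0.2]
width: 0.0931
grip_force: 0.0
```

Run:
```python
from plan import *
im=grab("wrist");cv2.imwrite("pics/e.png",im)
im,P=cloud("wrist")
Z=P[...,2];B=(abs(P[...,0]-.486)<.06)
for n,z0,z1,y in (("handle",.12,.135,.32),("knob",.1,.115,.21),("plate",.06,.08,.27)):
    q=P[B&(Z>z0)&(Z<z1)&(abs(P[...,1]-y)<(.04 if n!="plate" else .13))]
    if len(q): print(n,len(q),q.mean(0).round(4),cv2.minAreaRect((q[:,:2]*1000).astype(np.float32)))
s=telemetry.observe();print(s["tcp_pos"],s["eef_rot"],s["time_s"])
```

```text
handle 675 [0.4888 0.3223 0.1257] ((489.0581359863281, 321.66900634765625), (11.882935523986816, 42.663482666015625), 1.450141429901123)
knob 620 [0.4915 0.2137 0.1091] ((491.4855651855469, 212.54388427734375), (28.848934173583984, 29.09349250793457), 47.089725494384766)
plate 11519 [0.49   0.2769 0.0717] ((490.33184814453125, 266.64422607421875), (85.22933959960938, 200.1199493408203), 1.2812215089797974)
[0.48731205 0.24459085 0.21878095] [2.19180985e+00 2.25044033e+00 1.86877740e-04] 3.325
```

View pics/e.png

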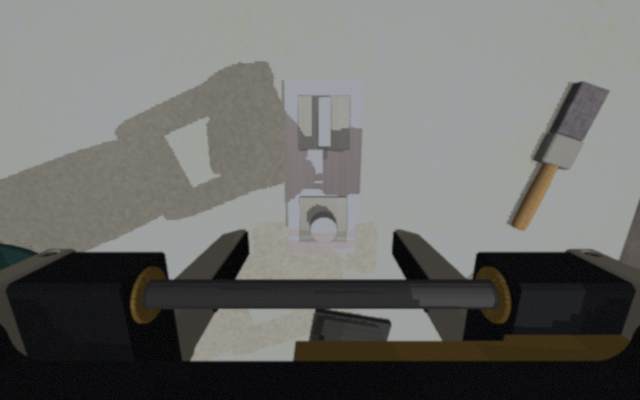

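Wrist view: the bar handle is at (324,120) on its square flange, and the knob at (323,228) is nearer the gripper. The bar handle is the one meant, at (0.4885,0.322).

```bash
python3 -c "
from plan import *
plan([(.4885,.322,.2,1.4,3),(.4885,.322,.1,1.4,3),(.4885,.322,.091,1.4,2)])"
```

```text
[[0.26, 0.01, 0.06, 0.0, 0.0, 0.01], [0.26, 0.01, 0.06, 0.0, 0.0, 0.01], [0.25, 0.01, 0.07, 0.0, 0.0, 0.0], [0.0, 0.0, 0.33, 0.0, 0.0, 0.0], [0.0, 0.0, 0.33, 0.0, 0.0, 0.0]]
[[0.0, 0.0, 0.34, 0.0, 0.0, 0.0], [0.0, 0.0, 0.04, 0.0, 0.0, 0.0], [0.0, 0.0, 0.05, 0.0, 0.0, 0.0]]
[0.4884 0.3216 0.0908]
```

{"name": "send_rows", "arguments": {"increments": [[[0.26,0.01,0.06,0,0,0],[0.26,0.01,0.06,0,0,0],[0.25,0.01,0.07,0,0,0],[0,0,0.25,0,0,0],[0,0,0.25,0,0,0]]]}}

```text
time_s: 3.95
tcp_pos: [0.4882, 0.3226, 0.1488]
eef_rot: [2.191, 2.252, 0.0]
ft_force: [-0.4, 0.7, -0.1]
width: 0.0928
grip_force: 0.0
```

{"name": "send_rows", "arguments": {"increments": [[[0,0,0.2,0,0,0],[0,0,0,0,0,0],[0,0,0,0,0,0]]]}}

```text
time_s: 4.32
tcp_pos: [0.4885, 0.3224, 0.1306]
eef_rot: [2.191, 2.251, 0.002]
ft_force: [1.0, -0.2, 0.7]
width: 0.0928
grip_force: 0.0
```

{"name": "send_rows", "arguments": {"increments": [[[0,0,0.2,0,0,0],[0,0,0.2,0,0,0],[0,0,0,0,0,0]]]}}

```text
time_s: 4.7
tcp_pos: [0.4871, 0.3217, 0.0871]
eef_rot: [-2.19, -2.251, 0.005]
ft_force: [0.3, -0.1, -0.8]
width: 0.0928
grip_force: 0.0
```

{"name": "send_rows", "arguments": {"increments": [[[0,0,0,0,0,0],[0,0,0,0,0,0],[0,0,0,0,0,0],[0,0,0,0,0,0],[0,0,0,0,0,0]]], "claw": 0, "force": 30}}

```text
time_s: 5.32
tcp_pos: [0.4881, 0.3222, 0.0898]
eef_rot: [2.191, 2.252, 0.0]
ft_force: [-0.3, -0.2, -0.5]
width: 0.0476
grip_force: 0.0
```

{"name": "send_rows", "arguments": {"increments": [[[0,0,0,0,0,0],[0,0,0,0,0,0],[0,0,0,0,0,0],[0,0,0,0,0,0],[0,0,0,0,0,0]]]}}

```text
time_s: 5.95
tcp_pos: [0.4881, 0.3222, 0.0896]
eef_rot: [2.191, 2.252, 0.0]
ft_force: [0.7, 0.5, 0.4]
width: 0.0123
grip_force: 30.0
```

{"name": "send_rows", "arguments": {"increments": [[[0,0,0,0,0,0],[0,0,0,0,0,0]]]}}

```text
time_s: 6.2
tcp_pos: [0.4881, 0.3222, 0.0896]
eef_rot: [2.191, 2.252, 0.0]
ft_force: [0.6, -0.7, 0.6]
width: 0.0119
grip_force: 30.0
```

{"name": "send_rows", "arguments": {"increments": [[[0,0,-0.15,0,0,0],[0,0,-0.25,0,0,0],[0,0,-0.3,0,0,0],[0,0,-0.3,0,0,0],[0,0,-0.3,0,0,0]]]}}

```text
time_s: 6.82
tcp_pos: [0.4879, 0.3222, 0.2216]
eef_rot: [2.19, 2.252, 0.001]
ft_force: [-0.4, 0.6, -2.8]
width: 0.0117
grip_force: 30.0
```

{"name": "send_rows", "arguments": {"increments": [[[0,0,0,0,0,0],[0,0,0,0,0,0]]]}}

```text
time_s: 7.08
tcp_pos: [0.4878, 0.3221, 0.2187]
eef_rot: [-2.19, -2.252, 0.002]
ft_force: [-0.4, 0.3, -2.7]
width: 0.0115
grip_force: 30.0
```

Run:
```python
from plan import *
im=grab("wrist");cv2.imwrite("pics/f.png",im)
s=telemetry.observe();print(s["tcp_pos"],s["ft_force"],s["width"])
plan([(.486,-.18,.22,7.7,13)])
```

```text
[0.48769345 0.32200601 0.21827146] [-0.7534686  -0.14799099 -3.72645152] 0.01171509686198813
[[-0.39, -0.01, -0.0, -0.0, 0.0, -0.1], [-0.39, -0.02, -0.0, -0.0, 0.0, -0.1], [-0.38, -0.02, -0.0, -0.0, 0.0, -0.1], [-0.39, -0.02, -0.0, -0.0, 0.0, -0.1], [-0.38, -0.02, -0.0, -0.0, 0.0, -0.1]]
[[-0.39, -0.03, -0.0, -0.0, 0.0, -0.1], [-0.38, -0.03, -0.0, -0.0, 0.0, -0.11], [-0.38, -0.03, -0.0, -0.0, 0.0, -0.1], [-0.39, -0.04, -0.0, -0.0, 0.0, -0.11], [-0.38, -0.04, -0.0, -0.01, 0.0, -0.1]]
[[-0.38, -0.04, -0.0, -0.0, 0.0, -0.11], [-0.39, -0.05, -0.01, -0.01, 0.0, -0.1], [-0.38, -0.05, -0.0, -0.0, 0.01, -0.11]]
[ 0.4859 -0.1798  0.2197]
```

View pics/f.png

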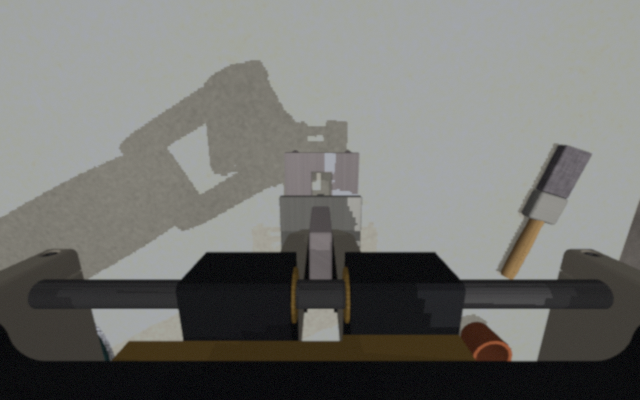

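The gauge is held upright (320,240), and the rack opening behind it (322,185) is now empty. Next I carry it to the mould.

```bash
python3 -c "
from plan import *
plan([(.485,-.281,.22,7.7,15)])"
```

```text
[[-0.4, -0.01, -0.0, -0.0, 0.0, -0.09], [-0.4, -0.02, -0.0, -0.0, 0.0, -0.09], [-0.4, -0.02, -0.0, -0.0, 0.0, -0.09], [-0.4, -0.02, -0.0, -0.0, 0.0, -0.09], [-0.4, -0.02, -0.0, -0.0, 0.0, -0.09]]
[[-0.4, -0.03, -0.0, -0.0, 0.0, -0.09], [-0.4, -0.03, -0.0, -0.0, 0.0, -0.09], [-0.4, -0.03, -0.0, -0.0, 0.0, -0.09], [-0.4, -0.04, -0.0, -0.0, 0.0, -0.09], [-0.4, -0.04, -0.0, -0.0, 0.0, -0.09]]
[[-0.4, -0.04, -0.0, -0.0, 0.0, -0.09], [-0.4, -0.04, -0.0, -0.01, 0.0, -0.09], [-0.4, -0.05, -0.0, -0.0, 0.0, -0.09], [-0.4, -0.05, -0.01, -0.01, 0.0, -0.08], [-0.41, -0.06, -0.0, -0.0, 0.01, -0.09]]
[ 0.4847 -0.2814  0.2198]
```

{"name": "send_rows", "arguments": {"increments": [[[-0.4,-0.01,0,0,0,-0.09],[-0.4,-0.02,0,0,0,-0.09],[-0.4,-0.02,0,0,0,-0.09],[-0.4,-0.02,0,0,0,-0.09],[-0.4,-0.02,0,0,0,-0.09]]]}}

```text
time_s: 7.75
tcp_pos: [0.4869, 0.1207, 0.2183]
eef_rot: [-2.149, -2.291, 0.002]
ft_force: [0.4, -0.2, -2.1]
width: 0.0116
grip_force: 30.0
```

{"name": "send_rows", "arguments": {"increments": [[[-0.4,-0.03,0,0,0,-0.09],[-0.4,-0.03,0,0,0,-0.09],[-0.4,-0.03,0,0,0,-0.09],[-0.4,-0.04,0,0,0,-0.09],[-0.4,-0.04,0,0,0,-0.09]]]}}

```text
time_s: 8.38
tcp_pos: [0.4855, -0.0799, 0.2184]
eef_rot: [-2.107, -2.328, 0.001]
ft_force: [1.3, 0.0, -2.5]
width: 0.012
grip_force: 30.0
```

{"name": "send_rows", "arguments": {"increments": [[[-0.4,-0.04,0,0,0,-0.09],[-0.4,-0.04,0,0,0,-0.09],[-0.4,-0.05,0,0,0,-0.09],[-0.4,-0.05,0,0,0,-0.09],[-0.41,-0.06,0,0,0,-0.09]]]}}

```text
time_s: 9.0
tcp_pos: [0.4847, -0.2823, 0.2183]
eef_rot: [-2.064, -2.366, 0.0]
ft_force: [0.8, 0.1, -2.9]
width: 0.012
grip_force: 30.0
```

{"name": "send_rows", "arguments": {"increments": [[[0,0,0,0,0,0],[0,0,0,0,0,0],[0,0,0,0,0,0]]]}}

```text
time_s: 9.38
tcp_pos: [0.4852, -0.2802, 0.2194]
eef_rot: [-2.064, -2.368, -0.0]
ft_force: [0.1, 0.4, -2.6]
width: 0.0122
grip_force: 30.0
```

Run:
```python
from plan import *
cv2.imwrite("pics/g.png",np.vstack([grab("wrist")[100:300],grab("scene")[180:380]]))
im,P=cloud("wrist")
Z=P[...,2];q=P[(abs(Z-.08)<.005)&(abs(P[...,0]-.483)<.08)&(abs(P[...,1]+.28)<.08)]
print(len(q),q.min(0),q.max(0))
# gauge flange / handle in tool view
s=telemetry.observe();print(s["tcp_pos"],R.from_rotvec(s["eef_rot"]).as_matrix().round(3))
plan([(.485,-.281,.15,7.7,3)])
```

```text
2515 [ 0.43384116 -0.28880381  0.07500208] [ 0.5299983  -0.23137859  0.08192359]
[ 0.48528512 -0.28037191  0.2196813 ] [[-0.136  0.991  0.   ]
 [ 0.991  0.136 -0.   ]
 [-0.     0.    -1.   ]]
[[-0.0, -0.0, 0.23, 0.0, 0.0, 0.01], [-0.0, -0.0, 0.23, 0.0, 0.0, 0.01], [-0.01, -0.0, 0.24, 0.0, 0.0, 0.01]]
[ 0.4854 -0.2814  0.1497]
```

View pics/g.png

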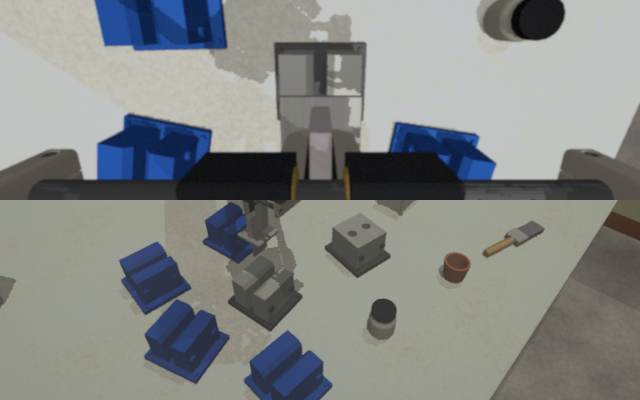

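The gap (320,65) and the handle (320,150) line up in the wrist view, with the mould straight ahead. Lowering.

{"name": "send_rows", "arguments": {"increments": [[[0,0,0.23,0,0,0],[0,0,0.23,0,0,0],[0,0,0.24,0,0,0],[0,0,0.1,0,0,0],[0,0,0.1,0,0,0]]]}}

```text
time_s: 10.1
tcp_pos: [0.4855, -0.281, 0.1299]
eef_rot: [2.065, 2.367, 0.0]
ft_force: [-0.5, 0.5, -2.8]
width: 0.0115
grip_force: 30.0
```

{"name": "send_rows", "arguments": {"increments": [[[0,0,0.1,0,0,0],[0,0,0,0,0,0],[0,0,0,0,0,0]]]}}

```text
time_s: 10.48
tcp_pos: [0.4854, -0.2812, 0.1201]
eef_rot: [2.065, 2.366, 0.0]
ft_force: [0.3, -0.2, -2.6]
width: 0.0116
grip_force: 30.0
```

Tip is 25 mm inside with no contact force. Going on.

{"name": "send_rows", "arguments": {"increments": [[[0,0,0.08,0,0,0],[0,0,0.08,0,0,0],[0,0,0,0,0,0],[0,0,0,0,0,0]]]}}

```text
time_s: 10.98
tcp_pos: [0.4852, -0.2811, 0.1037]
eef_rot: [-2.066, -2.367, 0.0]
ft_force: [0.2, -0.8, -2.6]
width: 0.0117
grip_force: 30.0
```

{"name": "send_rows", "arguments": {"increments": [[[0,0,0.03,0,0,0],[0,0,0.01,0,0,0],[0,0,0,0,0,0]]]}}

```text
time_s: 11.35
tcp_pos: [0.4852, -0.2812, 0.0997]
eef_rot: [2.066, 2.367, 0.0]
ft_force: [-0.6, 0.5, -2.2]
width: 0.0117
grip_force: 30.0
```

{"name": "send_rows", "arguments": {"increments": [[[0,0,0.01,0,0,0],[0,0,0,0,0,0],[0,0,0,0,0,0]]]}}

```text
time_s: 11.72
tcp_pos: [0.4853, -0.2812, 0.0996]
eef_rot: [2.065, 2.367, 0.0]
ft_force: [-4.4, 2.6, 8.2]
width: 0.0116
grip_force: 30.0
```

Force has turned upward (+8 N), so the flange is down on the mould. Releasing.

{"name": "send_rows", "arguments": {"increments": [[[0,0,0,0,0,0],[0,0,0,0,0,0],[0,0,0,0,0,0],[0,0,0,0,0,0],[0,0,0,0,0,0]]], "claw": 60}}

```text
time_s: 12.35
tcp_pos: [0.4852, -0.2812, 0.0986]
eef_rot: [-2.066, -2.367, -0.0]
ft_force: [-0.0, 0.1, -0.1]
width: 0.0545
grip_force: 0.0
```

{"name": "send_rows", "arguments": {"increments": [[[0,0,-0.1,0,0,0],[0,0,-0.25,0,0,0],[0,0,-0.3,0,0,0],[0,0,-0.3,0,0,0],[0,0,-0.3,0,0,0]]]}}

```text
time_s: 12.98
tcp_pos: [0.4851, -0.2811, 0.2255]
eef_rot: [2.065, 2.366, 0.0]
ft_force: [0.5, 0.3, 0.4]
width: 0.0559
grip_force: 0.0
```

{"name": "send_rows", "arguments": {"increments": [[[-0.4,0,0,0,0,0],[-0.4,0,0,0,0,0],[0,0,0,0,0,0],[0,0,0,0,0,0]]]}}

```text
time_s: 13.48
tcp_pos: [0.4959, -0.3602, 0.224]
eef_rot: [-2.066, -2.367, -0.0]
ft_force: [0.3, -0.3, 0.1]
width: 0.0558
grip_force: 0.0
```

Run:
```python
from plan import *
cv2.imwrite("pics/i.png",np.vstack([grab("wrist")[50:300],grab("scene")[150:350]]))
im,P=cloud("wrist")
Z=P[...,2]
for z0,z1 in ((.125,.15),(.075,.082)):
    q=P[(Z>z0)&(Z<z1)&(abs(P[...,0]-.485)<.08)&(abs(P[...,1]+.28)<.08)]
    print(len(q),q.mean(0).round(4),cv2.minAreaRect((q[:,:2]*1000).astype(np.float32)))
print(telemetry.observe()["tcp_pos"])
```

```text
724 [ 0.4853 -0.2812  0.1356] ((485.4549560546875, -281.4046325683594), (11.831857681274414, 43.4293098449707), 7.472000598907471)
3842 [ 0.4845 -0.2796  0.0796] ((485.0202331542969, -281.71044921875), (92.24673461914062, 89.88766479492188), 7.673776626586914)
[ 0.49600565 -0.35971893  0.22409622]
```

View pics/i.png

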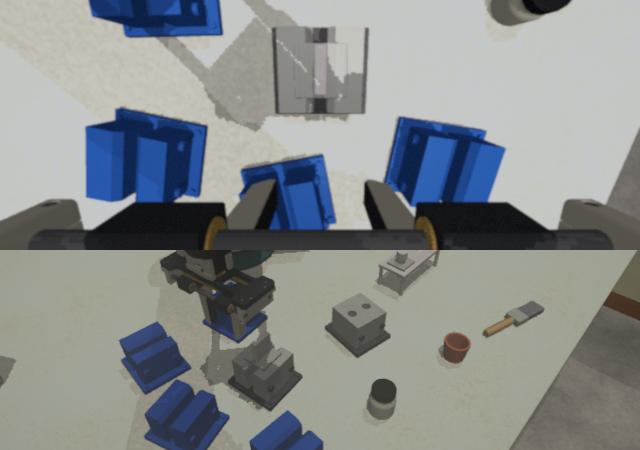

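The gauge stands upright in the grey mould's gap (320,70), centred within 1 mm and top at z≈0.136. The knob gauge is still in the rack (402,257).

```bash
python3 -c "
from bench import ticket
print(ticket.hand_in())"
```

```text
the job is handed in; nothing more can be done
None
```

The flat-bladed gauge stands released in the middle of the grey split mould's gap with its flange on the mould's top, the round-knobbed gauge is still in the rack, and the job is handed in (no verdict was returned).

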